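Wedge the key carriage into the filing jig

ROBOT

A 6-joint arm with a two-finger parallel gripper is mounted at the origin on the work surface. World frame = base frame: x ahead of the robot, y to its left, z up, the work surface at z = 0. Lengths are in m, angles in degrees, forces in N, time in s.
With the tool pointing down it reaches from about 0.35 to 0.875 m from the base axis. Payload 4.2 kg.
Tool frame: the origin (TCP) lies at the very end of the fingers, on their centre line; the grasp point (between the pads) lies 19 mm behind it (r.grip_point_offset is the distance from the TCP to the grasp point, in m); z points along the fingers, y is the line along which they close (so a half turn about z gives the same grasp; the last joint's range is limited). The gripper opens to 87 mm and grips with 3 to 60 N. Pads are 19 mm wide; open, the fingers measure 117 mm over their backs; the gripper's body (75 mm by 190 mm) begins 51 mm behind the grasp point.
Start: joints at [-61.902, 22.042, 0.453, 0, -68.411, -14.817], TCP at [0.144, -0.608, 0.223] pointing down, gripper open.
Joint ranges: [-179.83, 179.83], [-69.29, 118.12], [-61.27, 80.66], [-181.25, 117.63], [-171.15, -9.14], [-177.46, 177.46]. Speed limits (degrees/s): [159.86, 159.86, 180, 180, 180, 180].

INTERFACE

Orientations are given as a 3x3 rotation matrix whose columns are the frame's x, y, z axes.
In Python, from station import r, cams gives the robot as it stands. The module is installed in compiled form; this text tells all that it offers.
- The arm moves only by the shell command python3 -m handwheel 'ROWS'. ROWS is JSON, a list that holds one entry, the list of rows, each a list of 7 numbers: the turn, a rotation vector about the tool's x, y, z in units of 6 degrees (1.0 is 6 degrees), then the shift along the tool's x, y, z in m, then the finger opening in m, from 0 to 0.087. In form: [[[ax, ay, az, x, y, z, jaw], ...]]. A call has 1 to 12 rows; each row shifts and turns the commanded pose from where the row before left it, along the tool's axes as they then stand; what a row does not reach is not made up. A row lasts 1/10 s, in which the tool goes at most 50 mm and 8.59 degrees, less where a joint would pass 70% of its speed; a pose out of reach is approached as far as the arm can. A call with a gripper value outside its range is refused whole. The fingers move at their own pace and stop on an object; the grip force is fixed at half the most. Time passes only in rows, so rows that do not move let the fingers close. It gives the time, the measured TCP pose, the force, the opening and the grip force at its end, in the units of the state.
- r.sense(): the state, without advancing time (a new reading comes with each control period).
- cams.capture(name): name is "scene" or "top" or "wrist"; returns the picture (384x512x3 uint8, red, green, blue); there is no depth.
- cams.get_calibration(name): a dict with "camera_matrix" (3x3 intrinsics, pixels), "k1" (the pictures are not rectified: a ray, as slopes to the right and down, at radius r is drawn at 1 + k1 r^2 times it, then the intrinsics apply), "rvec" (rotation vector, rad) and "tvec" (3), from world to camera coordinates, as OpenCV has them; the wrist camera has in their place "T_tool_cam" (4x4, takes a point from camera to tool coordinates, whose origin is the TCP and whose axes are the flange's). Camera axes: x right, y down, z forward; pixel columns grow to the right and rows downward; lengths in m; the calibration is good to about 2 mm. A picture is of the moment at which its call begins: read the wrist's pose just before it. get_calibration takes no time and is no camera call.
- r.finish_job(): hands the job in; it is judged then, once.
The state is a dict: "time_s": time; "joints": joint angles; "joint_velocities": joint speeds; "effort": joint torques, N m; "tcp_pos": TCP position; "ee_rot": TCP orientation; "wrist_force": force on the tool from outside, world axes, zero at the start; "moment": the same for the moment, N m; "gripper_width": opening from 0.0 (shut) to 1.0 (fully open); "gripper_force": force on a finger pad.
Only numpy, scipy, OpenCV 4.12 (cv2) and the standard library are available. Lean on these libraries where they do the work, as an engineer would, in place of code of your own. Each camera call takes 0.05 s, during which the arm holds its last target. There are 200 camera calls.

TASK

Take the red-gripped key carriage from the mat, set it on the ledge of the green filing jig and slide it, key first, into the dovetail way until it wedges tight: a firm push of about 15 N, no ramming. Let go, leaving it flat and tight in the way, and leave the other things on the bench alone.

Things in the scene. Friction and masses are not known exactly. Their poses are not given: they have to be found in the camera images.
- carriage_mid (a point): centre of the red upright grip of the aluminium key carriage. Grip 38 mm long (x), 14 thick (y), 46 tall, above the dovetail foot; take it across its 14 mm. The point lies 37 mm above the carriage's flat underside, 23 mm below the grip's top. x points forward to the key, y left, z up
- carriage_key_tip (a point): tip of the brass key that sticks out ahead of the carriage, 72 mm ahead of carriage_mid (its x) and 21 mm above the underside
- carriage: the loose key carriage, 0.15 to 0.31 kg; origin at the centre of its underside, 6 mm ahead of and 37 mm below carriage_mid. Foot 60 mm long (x), 14 high, dovetailed (wider below, sides leaning 30 degrees): at the underside the right flank is straight at y = -20 mm, the left one tapers 5 degrees from y = 22.6 mm at the tail to 17.4 mm at the front
- spare: the spare carriage, alike but with a black grip and no key; not wanted. Origin at the centre of its underside
- way_mouth (a point): mouth of the way in the green jig, on its centre line at floor level (20 mm above the table). x runs along the way inwards, y to the brass strip, z up. In front of it the floor runs on as a flat ledge to x = -80 mm, 120 mm wide, to set the carriage on; only a flared lead-in of the steel side stands there, from x = -13 mm on. The carriage enters with 5 mm of play or more, on the strip side: aim 2 mm to that side
- way_end (a point): open far end of the way, on the centre line at floor level, 110 mm from the mouth; axes as way_mouth. The carriage never gets as far as to be stopped here: it wedges with carriage_mid 27 to 66 mm past the mouth and within 2 mm of the centre line, at a depth that differs each time (the strip's setting) and can only be felt
- jig: the fixed filing jig, 190 (x) x 120 x 20 mm, origin under its centre. Oiled way: fixed steel side, tapered brass strip, both leaning over the foot, tops 18 mm above the floor. Once both flanks touch, the push rises some 2 to 8 N per mm. About 15 N along the way wedges it tight; over 25 N strains the jig. Held off the floor, tilted or pressed sideways it binds early and is loose when let go
Things that resemble listed ones, but are neither listed nor needed, are in the scene too. Leave any pink or purple look-alike of the carriage alone.

How it is judged:
By the outcome, as a careful person would: the job done as asked, in the order asked, and still so for the second after the job is handed in, with the robot touching nothing.
It also fails if it takes over 54 s, if anything falls off the work surface, if the arm or the gripper's body presses on something with over 40 N, if the wrist force passes 120 N, or if a joint passes its speed limit or range.

## Working session

There is one attempt and no reset: what is moved stays moved. The work goes in short steps, Python scripts to look and compute and a shell command to move; the robot and the scene stay as the last step left them, time stands still between calls to the robot, and variables do not carry over. Pictures are saved under pics/ and viewed, at most 10 in all, crops included, and the job is handed in when it is done.

```bash
mkdir -p pics; cat > h.py <<'E'
import numpy as np, cv2
from station import r, cams
def cal(n):
    c=cams.get_calibration(n); K=np.array(c["camera_matrix"],float); k1=c["k1"]
    if "T_tool_cam" in c:
        s=r.sense(); T=np.eye(4); T[:3,:3]=np.array(s["ee_rot"]); T[:3,3]=s["tcp_pos"]
        T=T@np.array(c["T_tool_cam"]); R=T[:3,:3]; o=T[:3,3]
    else:
        R=cv2.Rodrigues(np.array(c["rvec"],float))[0].T; o=-R@np.array(c["tvec"],float).ravel()
    return K,k1,R,o
def pix2w(C,uv,z):
    K,k1,R,o=C
    p=cv2.undistortPoints(np.array([[uv]],float),K,np.array([k1,0,0,0,0.]))[0,0]
    d=R@np.array([p[0],p[1],1]); return o+d*(z-o[2])/d[2]
def w2pix(C,P):
    K,k1,R,o=C
    return cv2.projectPoints(np.array([P],float),cv2.Rodrigues(R.T)[0],-R.T@o,K,np.array([k1,0,0,0,0.]))[0][0,0]
def snap(n,f):
    C=cal(n); im=cams.capture(n); cv2.imwrite(f"pics/{f}.png",im[:,:,::-1]); return C,im
E
python3 - <<'E'
from h import *
for n in("scene","top"):
    C,im=snap(n,n+"0"); print(n,C[3].round(3),C[2].round(2).tolist())
s=r.sense(); print(np.array(s["ee_rot"]).round(3).tolist(),s["tcp_pos"])
print(np.array(cams.get_calibration("wrist")["T_tool_cam"]).round(3).tolist())
E
```

```text
scene [1.215 0.142 0.681] [[-0.31, 0.61, -0.73], [0.95, 0.21, -0.22], [0.02, -0.76, -0.65]]
top [ 0.31  -0.091  0.892] [[0.1, -0.98, 0.2], [-1.0, -0.09, 0.02], [-0.0, -0.2, -0.98]]
[[-0.973, -0.23, -0.001], [-0.23, 0.973, 0.002], [0.0, 0.002, -1.0]] [ 0.14346604 -0.60773566  0.22158083]
[[-0.0, -0.963, -0.271, 0.074], [1.0, 0.0, -0.002, 0.001], [0.002, -0.271, 0.963, -0.163], [0.0, 0.0, 0.0, 1.0]]
```

View pics/top0.png

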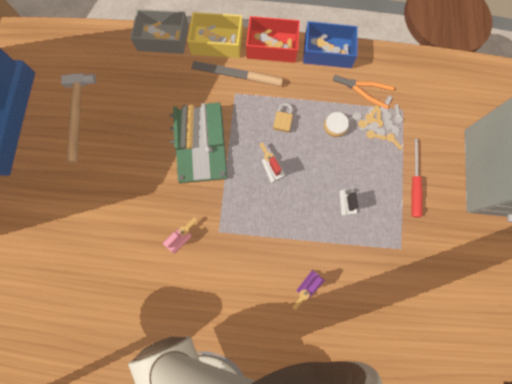

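View pics/scene0.png

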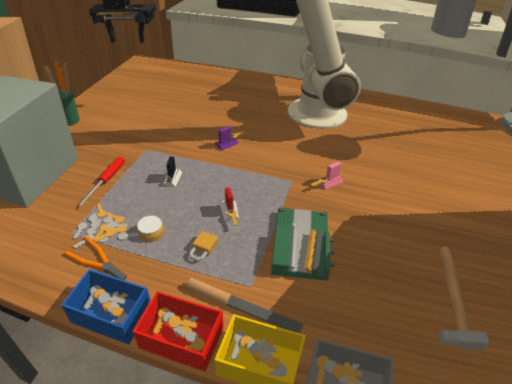

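```bash
python3 - <<'E'
import cv2
t=cv2.imread("pics/top0.png")[90:200,160:300]; s=cv2.imread("pics/scene0.png")[175:290,200:340]
a=cv2.resize(t,None,fx=5.6,fy=5.4,interpolation=cv2.INTER_CUBIC)
cv2.imwrite("pics/z.png",cv2.resize(t,(763,600),interpolation=cv2.INTER_CUBIC))
cv2.imwrite("pics/zs.png",cv2.resize(s,(730,600),interpolation=cv2.INTER_CUBIC))
E
```

```text
(no output)
```

View pics/z.png

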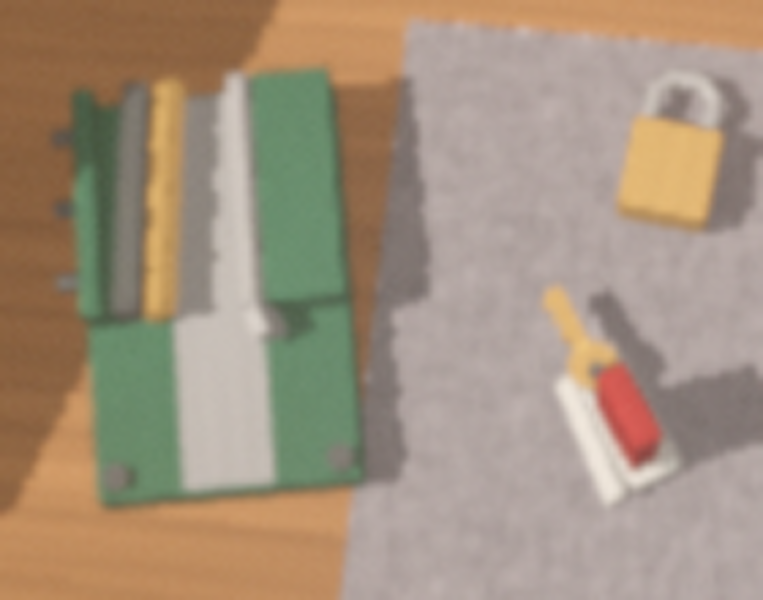

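View pics/zs.png

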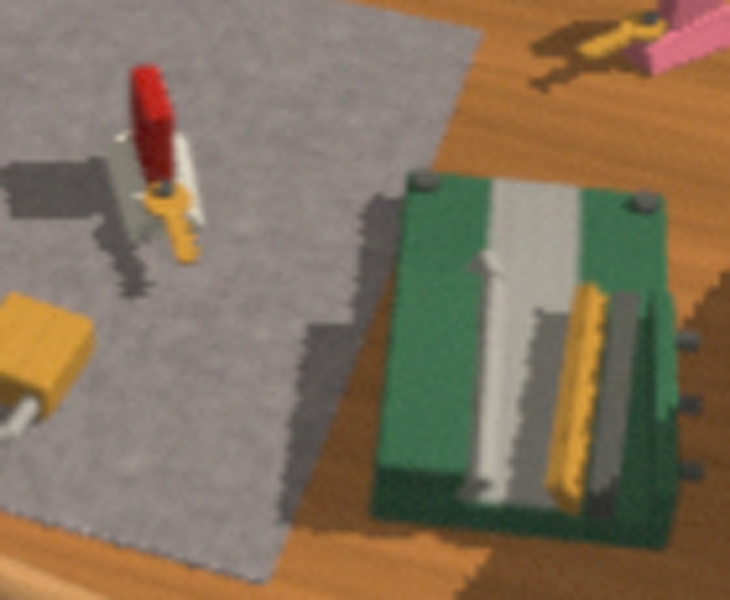

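```bash
python3 - <<'E'
from h import *
C=cal("top")
f=lambda u,v:(160+u/5.45,90+v/5.4545)
for n,u,v,z in [("FL",102,505,.02),("FR",360,480,.02),("stripFL",182,490,.02),("stripFR",275,483,.02),("mouthL",175,320,.02),("stepR",352,298,.02),("stepL",90,322,.02),("backR",328,70,.038),("backRl",250,72,.038),("keytip",553,292,.021),("griptopF",612,368,.06),("griptopB",648,455,.06),("tailfoot",612,505,.0),("tailR",680,462,0.014)]:
    print(n,pix2w(C,f(u,v),z).round(4))
E
```

```text
FL [0.4916 0.1101 0.02  ]
FR [ 0.5137 -0.0023  0.02  ]
stripFL [0.5017 0.0756 0.02  ]
stripFR [0.5087 0.0349 0.02  ]
mouthL [0.5793 0.089  0.02  ]
stepR [0.5969 0.0107 0.02  ]
stepL [0.5748 0.1272 0.02  ]
backR [0.6979 0.0319 0.038 ]
backRl [0.6938 0.0671 0.038 ]
keytip [ 0.6079 -0.079   0.021 ]
griptopF [ 0.5632 -0.1076  0.06  ]
griptopB [ 0.5267 -0.126   0.06  ]
tailfoot [ 0.5177 -0.1143  0.    ]
tailR [ 0.5368 -0.1423  0.014 ]
```

```bash
python3 -m handwheel '[[[0,0,0,-0.019,0.027,0,0.087],[0,0,0,-0.019,0.027,0,0.087],[0,0,0,-0.019,0.027,0,0.087],[0,0,0,-0.019,0.027,0,0.087],[0,0,0,-0.019,0.027,0,0.087],[0,0,0,-0.019,0.027,0,0.087],[0,0,0,-0.019,0.027,0,0.087],[0,0,0,-0.019,0.027,0,0.087]]]' && python3 -m handwheel '[[[0,0,0,-0.039,0.0185,0,0.087],[0,0,0,-0.039,0.0185,0,0.087],[0,0,0,-0.039,0.0185,0,0.087],[0,0,0,-0.039,0.0185,0,0.087],[0,0,0,-0.039,0.0185,0,0.087],[0,0,0,-0.039,0.0185,0,0.087],[0,0,0,-0.039,0.0185,0,0.087],[0,0,0,-0.039,0.0185,0,0.087],[0,0,0,-0.039,0.0185,0,0.087],[0,0,-1,0,0,0,0.087],[0,0,-1,0,0,0,0.087],[0,0,-0.5,0,0,0,0.087]]]'
python3 -m handwheel '[[[0,0,0,0,0,0,0.087],[0,0,0,0,0,0,0.087]]]'
python3 - <<'E'
from h import *
C,im=snap("wrist","w1"); np.savez("w1.npz",K=C[0],k1=C[1],R=C[2],o=C[3]); print(C[0],C[1],C[3])
cv2.imwrite("pics/w1b.png",cv2.resize(im[:,:,::-1],(800,600),interpolation=cv2.INTER_CUBIC))
E
```

```text
time_s: 0.9
tcp_pos: [0.242, -0.3617, 0.2222]
ee_rot: [[-0.973, -0.229, -0.0], [-0.229, 0.973, 0.001], [0.0, 0.001, -1.0]]
wrist_force: [-0.6, 0.3, -0.1]
gripper_width: 0.997
gripper_force: 0.0
time_s: 2.1
tcp_pos: [0.5452, -0.1199, 0.2217]
ee_rot: [[-0.879, -0.477, -0.002], [-0.477, 0.879, 0.0], [0.001, 0.001, -1.0]]
wrist_force: [-1.1, 0.8, 0.1]
gripper_width: 0.997
gripper_force: 0.0
time_s: 2.3
tcp_pos: [0.545, -0.1204, 0.2222]
ee_rot: [[-0.881, -0.473, -0.001], [-0.473, 0.881, 0.0], [0.001, 0.0, -1.0]]
wrist_force: [-0.1, 0.6, 0.7]
gripper_width: 1.001
gripper_force: 0.0
[[338.6112339    0.         254.23833009]
 [  0.         338.6112339  185.04254878]
 [  0.           0.           1.        ]] -0.06456687654850761 [ 0.47951677 -0.1548462   0.38576573]
```

View pics/w1b.png

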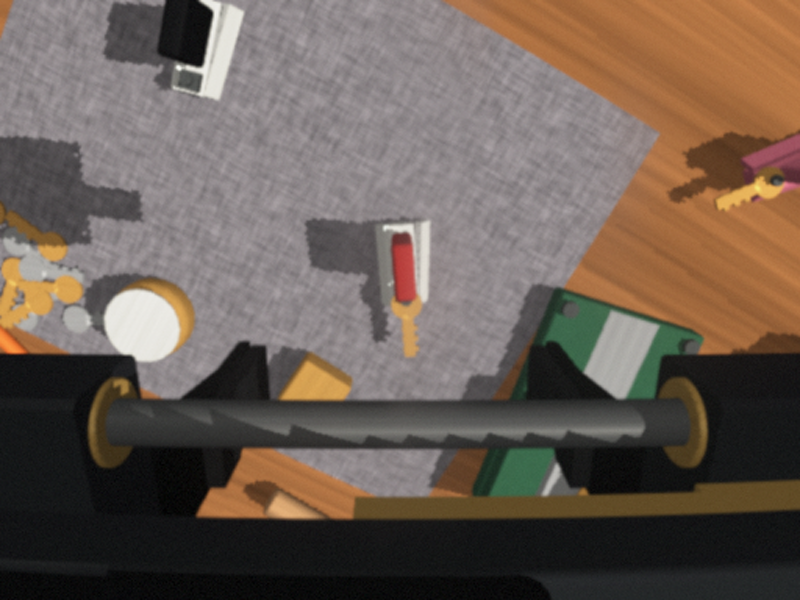

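```bash
python3 - <<'E'
from h import *
d=np.load("w1.npz"); C=(d["K"],float(d["k1"]),d["R"],d["o"])
im=cv2.imread("pics/w1.png").astype(int)
m=(im[:,:,2]>110)&(im[:,:,1]<70)&(im[:,:,0]<80); m[:140]=0;m[200:]=0;m[:,:235]=0;m[:,280:]=0
ys,xs=np.where(m)
for y in range(ys.min(),ys.max()+1): print(y,xs[ys==y].min(),xs[ys==y].max(),end='; ')
print()
s=.64
for n,u,v,z in [("tip",409.5,356,.021),("topFL",397,300,.06),("topFR",415,299,.06),("tailbL",381,223,.0),("tailbR",429,222,.0),("tailbL14",381,223,.014),("tailbR14",429,222,.014),("jigFR",560,289,.02),("jigFL",703,338,.02),("sFR",617,311,.02),("sFL",659,324,.02),("sIR",585,375,.02),("sIL",628,395,.02)]:
    print(n,pix2w(C,(u*s-.2,v*s-.2),z).round(4))
E
```

```text
152 261 261; 153 261 261; 154 261 261; 155 255 261; 156 252 261; 157 251 260; 158 251 260; 159 251 260; 160 251 259; 161 251 259; 162 251 261; 163 251 260; 164 251 259; 165 251 259; 166 251 260; 167 252 260; 168 252 258; 169 252 260; 170 252 259; 171 252 259; 172 252 259; 173 252 260; 174 252 259; 175 252 260; 176 252 259; 177 252 260; 178 253 260; 179 253 260; 180 253 260; 181 253 259; 182 253 260; 183 253 259; 184 253 259; 185 253 260; 186 253 260; 187 253 259; 188 253 259; 189 253 260; 190 254 260; 191 254 261; 192 255 256; 
tip [ 0.6109 -0.0747  0.021 ]
topFL [ 0.5665 -0.1089  0.06  ]
topFR [ 0.5605 -0.099   0.06  ]
tailbL [ 0.5362 -0.1386  0.    ]
tailbR [ 0.5189 -0.1079  0.    ]
tailbL14 [ 0.5342 -0.1391  0.014 ]
tailbR14 [ 0.5175 -0.1096  0.014 ]
jigFR [ 0.5143 -0.0034  0.02  ]
jigFL [0.4947 0.1144 0.02  ]
sFR [0.5084 0.0432 0.02  ]
sFL [0.5017 0.0773 0.02  ]
sIR [0.5623 0.0508 0.02  ]
sIL [0.5606 0.0903 0.02  ]
```

```bash
python3 -m handwheel '[[[0,0,-0.3,-0.0066,0.006,0,0.05],[0,0,0,0,0,0.035,0.05],[0,0,0,0,0,0.035,0.05],[0,0,0,0,0,0.035,0.05],[0,0,0,0,0,0.035,0.05],[0,0,0,0,0,0.03,0.05],[0,0,0,0,0,0,0.05],[0,0,0,0,0,0,0.05]]]'
python3 - <<'E'
from h import *
C,im=snap("wrist","w2"); np.savez("w2.npz",K=C[0],k1=C[1],R=C[2],o=C[3])
cv2.imwrite("pics/w2b.png",cv2.resize(im[:,:,::-1],(800,600),interpolation=cv2.INTER_CUBIC))
E
```

```text
time_s: 3.15
tcp_pos: [0.5488, -0.1119, 0.053]
ee_rot: [[-0.865, -0.502, 0.0], [-0.502, 0.865, -0.001], [0.0, -0.0, -1.0]]
wrist_force: [-0.1, -0.5, 0.8]
gripper_width: 0.575
gripper_force: 0.0
```

View pics/w2b.png

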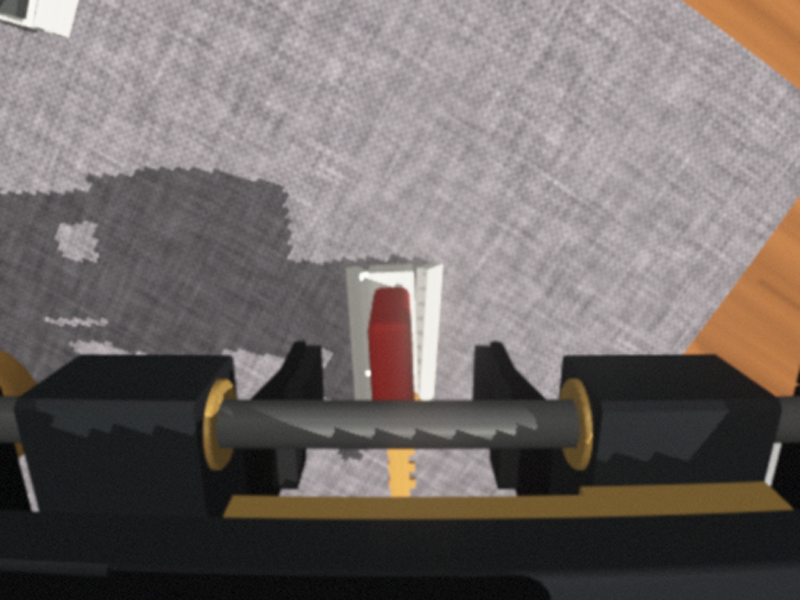

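```bash
python3 -m handwheel '[[[0,0,0,0,-0.002,0.025,0.05],[0,0,0,0,0,0,0.03],[0,0,0,0,0,0,0.0],[0,0,0,0,0,0,0.0],[0,0,0,0,0,0,0.0],[0,0,0,0,0,0,0.0],[0,0,0,0,0,0,0.0]]]'
python3 - <<'E'
from h import *
d=np.load("w2.npz"); C=(d["K"],float(d["k1"]),d["R"],d["o"])
t=np.array([.5488,-.1119]);a=np.radians(30.1);X=np.array([np.cos(a),np.sin(a)]);Y=np.array([-X[1],X[0]])
for n,u,v,z in [("tailL0",347,266,.0),("tailR0",443,264,.0),("gripback top L",376,288,.06),("gripbacktopR",408,288,.06),("tip",400,497,.021)]:
    p=pix2w(C,(u*.64-.2,v*.64-.2),z); print(n,p.round(4),"rel TCP fwd/left",(X@(p[:2]-t)).round(4),(Y@(p[:2]-t)).round(4))
s=r.sense();print(s["gripper_force"],s["wrist_force"],s["tcp_pos"])
E
```

```text
time_s: 3.9
tcp_pos: [0.5496, -0.1137, 0.0282]
ee_rot: [[-0.865, -0.501, 0.001], [-0.501, 0.865, -0.0], [-0.001, -0.001, -1.0]]
wrist_force: [-1.2, 1.1, 2.6]
gripper_width: 0.161
gripper_force: 29.9
tailL0 [ 0.539  -0.1417  0.    ] rel TCP fwd/left -0.0234 -0.0209
tailR0 [ 0.518  -0.1073  0.    ] rel TCP fwd/left -0.0243 0.0194
gripback top L [ 0.5255 -0.1325  0.06  ] rel TCP fwd/left -0.0305 -0.0061
gripbacktopR [ 0.5206 -0.124   0.06  ] rel TCP fwd/left -0.0305 0.0037
tip [ 0.6129 -0.073   0.021 ] rel TCP fwd/left 0.0749 0.0015
29.909199639223516 [-1.15568958  1.05957062  2.61747096] [ 0.5495977  -0.11373851  0.02822707]
```

```bash
python3 -m handwheel '[[[0,0,0,0,0,-0.02,0],[0,0,0,0,0,-0.04,0],[0,0,0,0,0,-0.04,0],[0,0,0,-0.0119,0.027,0,0],[0,0,0,-0.0119,0.027,0,0],[0,0,0,-0.0119,0.027,0,0],[0,0,0,-0.0119,0.027,0,0],[0,0,0,-0.0119,0.027,0,0],[0,0,0,-0.0119,0.027,0,0],[0,0,1.09,0,0,0,0],[0,0,1.09,0,0,0,0],[0,0,1.09,0,0,0,0]]]'
python3 -m handwheel '[[[0,0,0,0,0,0,0],[0,0,0,0,0,0,0],[0,0,0,0,0,0,0]]]'
python3 - <<'E'
from h import *
C,im=snap("wrist","w3"); np.savez("w3.npz",K=C[0],k1=C[1],R=C[2],o=C[3])
cv2.imwrite("pics/w3b.png",cv2.resize(im[:,:,::-1],(800,600),interpolation=cv2.INTER_CUBIC))
E
```

```text
time_s: 5.1
tcp_pos: [0.5289, 0.0625, 0.1267]
ee_rot: [[-0.984, -0.177, -0.002], [-0.177, 0.984, -0.0], [0.002, 0.0, -1.0]]
wrist_force: [-0.4, -1.2, -2.5]
gripper_width: 0.159
gripper_force: 29.9
time_s: 5.4
tcp_pos: [0.5296, 0.062, 0.1273]
ee_rot: [[-0.983, -0.183, -0.001], [-0.183, 0.983, -0.0], [0.001, -0.0, -1.0]]
wrist_force: [0.2, -0.4, -3.0]
gripper_width: 0.157
gripper_force: 29.9
```

View pics/w3b.png

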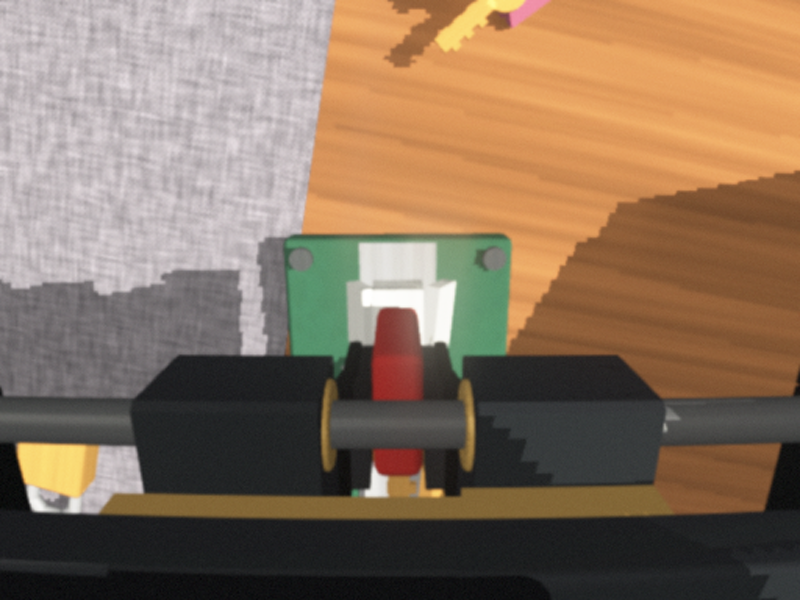

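```bash
python3 - <<'E'
from h import *
d=np.load("w3.npz"); C=(d["K"],float(d["k1"]),d["R"],d["o"])
t=np.array([.5296,.062]);a=np.arctan2(.183,.983);X=np.array([np.cos(a),np.sin(a)]);Y=np.array([-X[1],X[0]])
print(np.degrees(a))
for n,u,v,z in [("FR",286,240,.02),("FL",510,239,.02),("R2",288,350,.02),("L2",507,350,.02),("sFR",358,243,.02),("sFL",436.5,243,.02),("s2R",360.5,280,.02),("s2L",436,280,.02),("screwR",301,259,.022),("screwL",493,258,.022)
 ,("footTailR",347,283,.0993),("footTailL",456,281,.0993)]:
    p=pix2w(C,(u*.64-.2,v*.64-.2),z); print(n,p.round(4),"rel TCP fwd/left",(X@(p[:2]-t)).round(4),(Y@(p[:2]-t)).round(4))
E
```

```text
10.545734363076294
FR [0.5157 0.0008 0.02  ] rel TCP fwd/left -0.0249 -0.0576
FL [0.4939 0.1151 0.02  ] rel TCP fwd/left -0.0254 0.0588
R2 [0.5765 0.0096 0.02  ] rel TCP fwd/left 0.0365 -0.0601
L2 [0.5543 0.1283 0.02  ] rel TCP fwd/left 0.0365 0.0607
sFR [0.5104 0.0379 0.02  ] rel TCP fwd/left -0.0233 -0.0202
sFL [0.503 0.078 0.02 ] rel TCP fwd/left -0.0232 0.0206
s2R [0.5298 0.0425 0.02  ] rel TCP fwd/left -0.0034 -0.0192
s2L [0.5225 0.0817 0.02  ] rel TCP fwd/left -0.0034 0.0207
screwR [0.5238 0.0102 0.022 ] rel TCP fwd/left -0.0152 -0.0499
screwL [0.505  0.1083 0.022 ] rel TCP fwd/left -0.0157 0.05
footTailR [0.5104 0.0397 0.0993] rel TCP fwd/left -0.023 -0.0184
footTailL [0.5022 0.0797 0.0993] rel TCP fwd/left -0.0237 0.0224
```

```bash
python3 -m handwheel '[[[0,0,0,-0.004,0.0018,0,0],[0,0,0,0,0,0.03,0],[0,0,0,0,0,0.03,0],[0,0,0,0,0,0.014,0],[0,0,0,0,0,0,0],[0,0,0,0,0,0,0],[0,0,0,0,0,0,0]]]'
python3 -m handwheel '[[[0,0,0,0,0,0.001,0],[0,0,0,0,0,0.001,0],[0,0,0,0,0,0.001,0],[0,0,0,0,0,0,0]]]'
python3 -m handwheel '[[[0,0,0,0,0,0.001,0],[0,0,0,0,0,0,0],[0,0,0,0,0,0,0]]]'
```

```text
time_s: 6.15
tcp_pos: [0.5347, 0.0651, 0.0548]
ee_rot: [[-0.983, -0.182, 0.003], [-0.182, 0.983, 0.001], [-0.003, 0.0, -1.0]]
wrist_force: [-0.7, 0.2, -1.9]
gripper_width: 0.16
gripper_force: 29.9
time_s: 6.55
tcp_pos: [0.5334, 0.0647, 0.0506]
ee_rot: [[-0.983, -0.182, 0.0], [-0.182, 0.983, 0.0], [-0.0, 0.0, -1.0]]
wrist_force: [-0.5, 1.0, -3.3]
gripper_width: 0.16
gripper_force: 29.9
time_s: 6.85
tcp_pos: [0.5334, 0.0647, 0.0495]
ee_rot: [[-0.983, -0.182, -0.0], [-0.182, 0.983, -0.0], [0.0, -0.0, -1.0]]
wrist_force: [0.5, 0.2, -3.6]
gripper_width: 0.158
gripper_force: 29.9
```

```bash
python3 -m handwheel '[[[0,0,0,0,0,0.0007,0],[0,0,0,0,0,0,0],[0,0,0,0,0,0,0]]]'
python3 -m handwheel '[[[0,0,0,0,0,0.0006,0],[0,0,0,0,0,0,0],[0,0,0,0,0,0,0]]]'
python3 -m handwheel '[[[0,0,0,0,0,0.0006,0],[0,0,0,0,0,0,0],[0,0,0,0,0,0,0]]]'|head -4
```

```text
time_s: 7.15
tcp_pos: [0.5334, 0.0647, 0.0488]
ee_rot: [[-0.983, -0.182, -0.0], [-0.182, 0.983, -0.0], [0.0, -0.0, -1.0]]
wrist_force: [-0.4, 0.5, -2.5]
gripper_width: 0.161
gripper_force: 29.9
time_s: 7.45
tcp_pos: [0.5334, 0.0647, 0.0482]
ee_rot: [[-0.983, -0.182, -0.0], [-0.182, 0.983, -0.0], [0.0, -0.0, -1.0]]
wrist_force: [0.4, 0.0, -1.7]
gripper_width: 0.16
gripper_force: 29.9
time_s: 7.75
tcp_pos: [0.5335, 0.0647, 0.0476]
ee_rot: [[-0.983, -0.182, -0.0], [-0.182, 0.983, -0.0], [0.0, -0.0, -1.0]]
wrist_force: [-0.2, -0.4, -3.2]
```

```bash
for i in 1; do python3 -m handwheel '[[[0,0,0,0,0,0.0006,0],[0,0,0,0,0,0,0],[0,0,0,0,0,0,0]]]'|grep -E "tcp|wrist";
python3 -m handwheel '[[[0,0,0,0,0,0.0006,0],[0,0,0,0,0,0,0],[0,0,0,0,0,0,0]]]'|grep -E "tcp|wrist"; python3 -m handwheel '[[[0,0,0,0,0,0.0006,0],[0,0,0,0,0,0,0],[0,0,0,0,0,0,0]]]'|grep -E "tcp|wrist"; done
```

```text
tcp_pos: [0.5334, 0.0647, 0.047]
wrist_force: [-0.6, 0.8, -3.6]
tcp_pos: [0.5334, 0.0647, 0.0464]
wrist_force: [0.2, -0.6, -2.9]
tcp_pos: [0.5338, 0.0648, 0.0462]
wrist_force: [-0.4, 0.1, 1.2]
```

```bash
python3 -m handwheel '[[[0,0,0,0,0,-0.0003,0],[0,0,0,-0.003,0,0,0],[0,0,0,-0.004,0,0,0],[0,0,0,-0.004,0,0,0],[0,0,0,-0.004,0,0,0],[0,0,0,0,0,0,0]]]'
python3 -m handwheel '[[[0,0,0,-0.004,0,0,0],[0,0,0,-0.004,0,0,0],[0,0,0,-0.004,0,0,0],[0,0,0,0,0,0,0]]]'
python3 - <<'E'
from h import *
for n,b in (("scene",(190,300,260,360)),("wrist",None)):
    C,im=snap(n,n+"4")
    if b: im=im[b[0]:b[1],b[2]:b[3]] if 0 else im[170:290,230:390]
    cv2.imwrite(f"pics/{n}4b.png",cv2.resize(im[:,:,::-1],(800,600),interpolation=cv2.INTER_CUBIC))
E
```

```text
time_s: 9.25
tcp_pos: [0.5493, 0.0677, 0.0462]
ee_rot: [[-0.983, -0.182, 0.001], [-0.182, 0.983, 0.0], [-0.001, 0.0, -1.0]]
wrist_force: [0.2, -0.2, -0.1]
gripper_width: 0.159
gripper_force: 29.9
time_s: 9.65
tcp_pos: [0.561, 0.0699, 0.0462]
ee_rot: [[-0.983, -0.182, 0.001], [-0.182, 0.983, 0.0], [-0.001, 0.0, -1.0]]
wrist_force: [1.5, -0.2, 1.0]
gripper_width: 0.159
gripper_force: 29.9
```

View pics/scene4b.png

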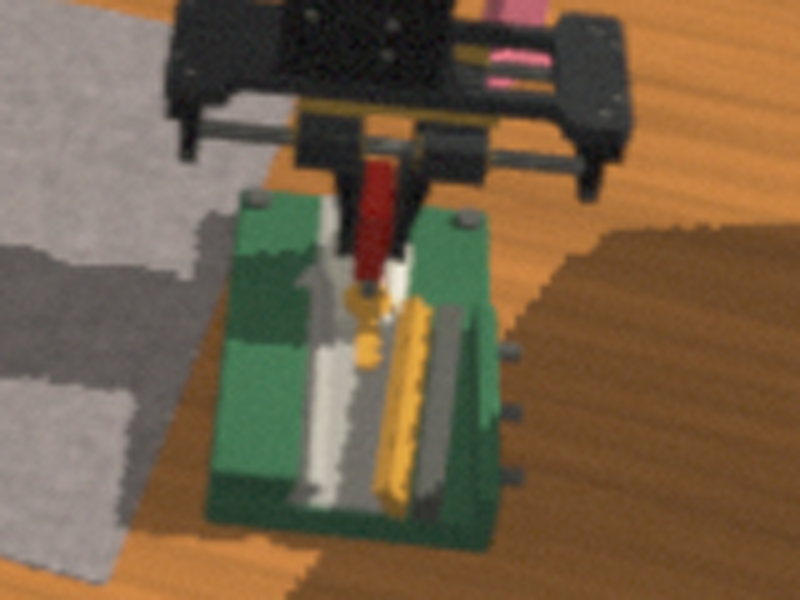

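```bash
python3 -m handwheel '[[[0,0,0,-0.003,0,0,0],[0,0,0,-0.003,0,0,0],[0,0,0,-0.003,0,0,0],[0,0,0,-0.003,0,0,0],[0,0,0,0,0,0,0]]]' | grep -E "tcp|wrist"
python3 -m handwheel '[[[0,0,0,-0.003,0,0,0],[0,0,0,-0.003,0,0,0],[0,0,0,-0.003,0,0,0],[0,0,0,0,0,0,0]]]' | grep -E "tcp|wrist"
```

```text
tcp_pos: [0.5726, 0.072, 0.0462]
wrist_force: [0.6, -0.9, 0.3]
tcp_pos: [0.5815, 0.0736, 0.0462]
wrist_force: [0.9, -0.9, 2.0]
```

```bash
python3 -m handwheel '[[[0,0,0,-0.003,0,0,0],[0,0,0,-0.003,0,0,0],[0,0,0,-0.003,0,0,0],[0,0,0,0,0,0,0]]]' | grep -E "tcp|wrist"
python3 -m handwheel '[[[0,0,0,-0.002,0,0,0],[0,0,0,-0.002,0,0,0],[0,0,0,-0.002,0,0,0],[0,0,0,0,0,0,0]]]' | grep -E "tcp|wrist"
python3 -m handwheel '[[[0,0,0,-0.002,0,0,0],[0,0,0,-0.002,0,0,0],[0,0,0,0,0,0,0]]]' | grep -E "tcp|wrist"
```

```text
tcp_pos: [0.5903, 0.0752, 0.0462]
wrist_force: [1.1, 1.1, 2.1]
tcp_pos: [0.5959, 0.0763, 0.0463]
wrist_force: [-0.4, -1.1, 3.2]
tcp_pos: [0.5998, 0.077, 0.0463]
wrist_force: [-0.8, -1.2, 3.0]
```

```bash
python3 -m handwheel '[[[0,0,0,-0.002,-0.0004,-0.0003,0],[0,0,0,0,0,0,0]]]' | grep -E "tcp|wrist"
python3 -m handwheel '[[[0,0,0,-0.002,0,0,0],[0,0,0,0,0,0,0]]]' | grep -E "tcp|wrist"
python3 -m handwheel '[[[0,0,0,-0.002,0,0,0],[0,0,0,0,0,0,0]]]' | grep -E "tcp|wrist"
```

```text
tcp_pos: [0.6016, 0.0769, 0.0463]
wrist_force: [-0.4, 0.2, 2.1]
tcp_pos: [0.6036, 0.0772, 0.0463]
wrist_force: [-0.4, -0.6, 1.9]
tcp_pos: [0.6055, 0.0776, 0.0463]
wrist_force: [0.1, -0.4, 0.5]
```

```bash
python3 -m handwheel '[[[0,0,0,-0.002,0,0,0],[0,0,0,0,0,0,0]]]' | grep -E "tcp|wrist"
python3 -m handwheel '[[[0,0,0,-0.002,0,0,0],[0,0,0,0,0,0,0]]]' | grep -E "tcp|wrist"
python3 -m handwheel '[[[0,0,0,-0.002,0,0,0],[0,0,0,0,0,0,0]]]' | grep -E "tcp|wrist"
python3 -m handwheel '[[[0,0,0,-0.002,0,0,0],[0,0,0,0,0,0,0]]]' | grep -E "tcp|wrist"
```

```text
tcp_pos: [0.6075, 0.078, 0.0463]
wrist_force: [-0.4, -0.3, -0.8]
tcp_pos: [0.6095, 0.0784, 0.0462]
wrist_force: [-0.2, 0.6, 0.0]
tcp_pos: [0.6114, 0.0787, 0.0463]
wrist_force: [0.7, -0.5, -1.2]
tcp_pos: [0.6134, 0.0791, 0.0463]
wrist_force: [0.5, -0.7, -0.4]
```

```bash
cat > g.sh <<'E'
awk '/tcp|wrist/{print} /wrist/{gsub(/[\[\],]/," ");f=$2*.983+$3*.182;l=-$2*.182+$3*.983; printf "along %.1f side %.1f\n",f,l; if(f<-3||l<-4||l>4) e=1} END{exit e}'
E
python3 -m handwheel '[[[0,0,0,-0.002,0,0,0],[0,0,0,0,0,0,0]]]' | sh g.sh && 
python3 -m handwheel '[[[0,0,0,-0.002,0,0,0],[0,0,0,0,0,0,0]]]' | sh g.sh && 
python3 -m handwheel '[[[0,0,0,-0.002,0,0,0],[0,0,0,0,0,0,0]]]' | sh g.sh && 
python3 -m handwheel '[[[0,0,0,-0.002,0,0,0],[0,0,0,0,0,0,0]]]' | sh g.sh && 
python3 -m handwheel '[[[0,0,0,-0.002,0,0,0],[0,0,0,0,0,0,0]]]' | sh g.sh && 
python3 -m handwheel '[[[0,0,0,-0.002,0,0,0],[0,0,0,0,0,0,0]]]' | sh g.sh && 
python3 -m handwheel '[[[0,0,0,-0.002,0,0,0],[0,0,0,0,0,0,0]]]' | sh g.sh && 
python3 -m handwheel '[[[0,0,0,-0.002,0,0,0],[0,0,0,0,0,0,0]]]' | sh g.sh
```

```text
tcp_pos: [0.6154, 0.0795, 0.0463]
wrist_force: [0.3, -0.1, -1.0]
along 0.3 side -0.2
tcp_pos: [0.6173, 0.0798, 0.0463]
wrist_force: [-0.9, 0.1, -1.0]
along -0.9 side 0.3
tcp_pos: [0.6193, 0.0802, 0.0463]
wrist_force: [0.5, 0.1, -1.7]
along 0.5 side 0.0
tcp_pos: [0.6212, 0.0805, 0.0463]
wrist_force: [-0.3, -0.3, -1.8]
along -0.3 side -0.2
tcp_pos: [0.6232, 0.0809, 0.0463]
wrist_force: [0.0, 0.3, -1.3]
along 0.1 side 0.3
tcp_pos: [0.6251, 0.0811, 0.0463]
wrist_force: [0.2, -0.3, -3.3]
along 0.1 side -0.3
tcp_pos: [0.627, 0.0813, 0.0463]
wrist_force: [0.5, -1.9, -2.5]
along 0.1 side -2.0
tcp_pos: [0.6289, 0.0815, 0.0463]
wrist_force: [-0.8, -1.9, -2.7]
along -1.1 side -1.7
```

```bash

python3 -m handwheel '[[[0,0,0,0,-0.0006,0.0003,0],[0,0,0,0,0,0,0]]]' | sh g.sh
python3 -m handwheel '[[[0,0,0,-0.002,-0.0002,0,0],[0,0,0,0,0,0,0]]]' | sh g.sh && 
python3 -m handwheel '[[[0,0,0,-0.002,-0.0002,0,0],[0,0,0,0,0,0,0]]]' | sh g.sh && 
python3 -m handwheel '[[[0,0,0,-0.002,-0.0002,0,0],[0,0,0,0,0,0,0]]]' | sh g.sh
```

```text
tcp_pos: [0.6294, 0.0816, 0.0463]
wrist_force: [-0.2, -0.4, -2.0]
along -0.3 side -0.4
tcp_pos: [0.6315, 0.0817, 0.0463]
wrist_force: [0.4, -0.8, -1.5]
along 0.2 side -0.9
tcp_pos: [0.6336, 0.0819, 0.0463]
wrist_force: [1.1, 0.5, -1.4]
along 1.2 side 0.3
tcp_pos: [0.6353, 0.0821, 0.0463]
wrist_force: [-0.2, 0.8, -0.7]
along -0.1 side 0.8
```

```bash

python3 -m handwheel '[[[0,0,0,-0.001,-0.0001,0,0],[0,0,0,0,0,0,0]]]' | sh g.sh && 
python3 -m handwheel '[[[0,0,0,-0.001,-0.0001,0,0],[0,0,0,0,0,0,0]]]' | sh g.sh && 
python3 -m handwheel '[[[0,0,0,-0.001,-0.0001,0,0],[0,0,0,0,0,0,0]]]' | sh g.sh && 
python3 -m handwheel '[[[0,0,0,-0.001,-0.0001,0,0],[0,0,0,0,0,0,0]]]' | sh g.sh && 
python3 -m handwheel '[[[0,0,0,-0.001,-0.0001,0,0],[0,0,0,0,0,0,0]]]' | sh g.sh && 
python3 -m handwheel '[[[0,0,0,-0.001,-0.0001,0,0],[0,0,0,0,0,0,0]]]' | sh g.sh
```

```text
tcp_pos: [0.6355, 0.0821, 0.0463]
wrist_force: [-4.2, 1.7, 1.3]
along -3.8 side 2.4
```

```bash

python3 -m handwheel '[[[0,0,0,0,0.0005,0,0],[0,0,0,0,0,0,0],[0,0,0,0,0,0,0]]]' | sh g.sh ; python3 -m handwheel '[[[0,0,0,0,0,0,0]]]' | sh g.sh 
```

```text
tcp_pos: [0.6356, 0.0822, 0.0463]
wrist_force: [-3.6, 0.2, 1.6]
along -3.5 side 0.9
tcp_pos: [0.6356, 0.0822, 0.0462]
wrist_force: [-3.8, -0.2, 2.3]
along -3.8 side 0.5
```

```bash

python3 -m handwheel '[[[0,0,0,-0.001,0.0001,0,0],[0,0,0,0,0,0,0]]]' | sh g.sh ; python3 -m handwheel '[[[0,0,0,-0.0005,0,0,0],[0,0,0,0,0,0,0]]]' | sh g.sh 
```

```text
tcp_pos: [0.6361, 0.0823, 0.0463]
wrist_force: [-4.9, -1.0, 3.9]
along -5.0 side -0.1
tcp_pos: [0.6362, 0.0823, 0.0463]
wrist_force: [-6.5, -1.2, 4.5]
along -6.6 side 0.0
```

```bash

python3 -m handwheel '[[[0,0,0,-0.001,0.0,-0.0003,0],[0,0,0,0,0,0,0]]]' | sh g.sh ; python3 -m handwheel '[[[0,0,0,-0.001,0,0,0],[0,0,0,0,0,0,0]]]' | sh g.sh;  python3 -c "
from station import r;s=r.sense();print(s['moment'],s['ee_rot'])"
```

```text
tcp_pos: [0.6363, 0.0823, 0.0463]
wrist_force: [-7.7, 0.2, 5.0]
along -7.5 side 1.6
tcp_pos: [0.6366, 0.0824, 0.0463]
wrist_force: [-9.5, -0.6, 5.8]
along -9.4 side 1.1
[-0.09396156  2.55266976  0.08182263] [[-9.83407849e-01 -1.81305645e-01 -6.10452028e-03]
 [-1.81298976e-01  9.83426669e-01 -1.63332171e-03]
 [ 6.29947850e-03 -4.99478115e-04 -9.99980033e-01]]
```

```bash

python3 -m handwheel '[[[0,-0.07,0,-0.0005,0.0002,0,0],[0,0,0,0,0,0,0]]]' | sh g.sh ; python3 -m handwheel '[[[0,-0.02,0,-0.001,0,0,0],[0,0,0,0,0,0,0]]]' | sh g.sh;  python3 -c "
from station import r;s=r.sense();print(s['moment'],s['ee_rot'][2])"
```

```text
tcp_pos: [0.6368, 0.0824, 0.0463]
wrist_force: [-9.3, -1.2, 7.1]
along -9.4 side 0.5
tcp_pos: [0.6371, 0.0825, 0.0462]
wrist_force: [-9.4, -1.3, 7.4]
along -9.5 side 0.4
[-0.12761466  3.10108493  0.07925093] [-6.54877637e-04 -9.82708480e-04 -9.99999303e-01]
```

```bash

python3 -m handwheel '[[[0,-0.01,0,-0.001,0,-0.0005,0],[0,0,0,0,0,0,0]]]' | sh g.sh ; python3 -m handwheel '[[[0,-0.01,0,-0.001,0,0,0],[0,0,0,0,0,0,0]]]' | sh g.sh;  python3 -c "
from station import r;s=r.sense();print(s['moment'],s['ee_rot'][2])"
```

```text
tcp_pos: [0.6373, 0.0825, 0.0462]
wrist_force: [-11.6, -1.6, 7.5]
along -11.7 side 0.5
tcp_pos: [0.6376, 0.0825, 0.0463]
wrist_force: [-13.1, -1.0, 7.9]
along -13.1 side 1.4
[-0.11002415  3.81772344  0.06258794] [ 5.91506861e-04 -1.02029641e-03 -9.99999305e-01]
```

```bash

python3 -m handwheel '[[[0,-0.01,0,-0.001,0.0001,-0.0008,0],[0,0,0,0,0,0,0]]]' | sh g.sh ; python3 -m handwheel '[[[0,-0.01,0,-0.0008,0,-0.0005,0],[0,0,0,0,0,0,0]]]' | sh g.sh;  python3 -c "
from station import r;s=r.sense();print(s['moment'],s['ee_rot'][2])"
```

```text
tcp_pos: [0.6376, 0.0825, 0.0463]
wrist_force: [-14.0, -0.9, 6.4]
along -13.9 side 1.7
tcp_pos: [0.6378, 0.0826, 0.0463]
wrist_force: [-14.4, -0.9, 4.9]
along -14.3 side 1.7
[-0.14452646  4.05141437  0.0534607 ] [ 2.13460481e-03 -9.86757713e-04 -9.99997235e-01]
```

```bash

python3 -m handwheel '[[[0,0,0,-0.0008,-0.0003,-0.0003,0],[0,0,0,0,0,0,0]]]' | sh g.sh ; python3 -m handwheel '[[[0,0,0,-0.0004,-0.0002,0,0],[0,0,0,0,0,0,0],[0,0,0,0,0,0,0]]]' | sh g.sh
```

```text
tcp_pos: [0.638, 0.0826, 0.0462]
wrist_force: [-15.7, -0.3, 5.5]
along -15.5 side 2.6
tcp_pos: [0.6381, 0.0826, 0.0462]
wrist_force: [-16.4, 0.3, 5.6]
along -16.1 side 3.3
```

```bash

python3 -m handwheel '[[[0,0,0,0,0.0012,0,0],[0,0,0,0,0,0,0]]]' | sh g.sh ; python3 -m handwheel '[[[0,0.05,0,0.0025,0,0,0],[0,0,0,0,0,0,0]]]' | sh g.sh;python3 -m handwheel '[[[0,0.05,0,0.0025,0,0.0005,0],[0,0,0,0,0,0,0],[0,0,0,0,0,0,0]]]' | sh g.sh;  python3 -c "
from station import r;s=r.sense();print(s['time_s'],s['moment'],s['ee_rot'][2])"
```

```text
tcp_pos: [0.6381, 0.0827, 0.0462]
wrist_force: [-14.7, -2.8, 5.5]
along -15.0 side -0.1
tcp_pos: [0.6381, 0.0827, 0.0463]
wrist_force: [-9.2, -3.0, 0.6]
along -9.6 side -1.3
tcp_pos: [0.6381, 0.0827, 0.0463]
wrist_force: [-5.1, -3.5, -1.6]
along -5.7 side -2.5
19.35 [-0.97976008  1.32806195  0.10081639] [ 0.00372185 -0.00132708 -0.99999219]
```

```bash

python3 -m handwheel '[[[0,0.05,0,0.002,-0.0007,0,0],[0,0,0,0,0,0,0],[0,0,0,0,0,0,0]]]' | sh g.sh;  python3 -c "
from station import r;s=r.sense();print(s['time_s'],s['moment'],s['ee_rot'][2])"
python3 -m handwheel '[[[0,0,0,0,0,0,0.018],[0,0,0,0,0,0,0.024],[0,0,0,0,0,0,0.03],[0,0,0,0,0,0,0.03],[0,0,0,0,0,0,0.03]]]'
python3 - <<'E'
from h import *
C,im=snap("scene","s5"); cv2.imwrite("pics/s5b.png",cv2.resize(im[170:290,230:390,::-1],(800,600),interpolation=cv2.INTER_CUBIC))
E
```

```text
tcp_pos: [0.638, 0.0827, 0.0463]
wrist_force: [-0.4, -3.7, -10.3]
along -1.1 side -3.6
19.65 [-1.0626951  -0.17303217  0.08322694] [ 4.67450749e-03 -3.71861100e-04 -9.99989005e-01]
time_s: 20.15
tcp_pos: [0.6394, 0.0838, 0.0489]
ee_rot: [[-0.983, -0.182, -0.0], [-0.182, 0.983, 0.0], [0.0, 0.0, -1.0]]
wrist_force: [0.1, 0.0, 0.2]
gripper_width: 0.338
gripper_force: 0.0
```

View pics/s5b.png

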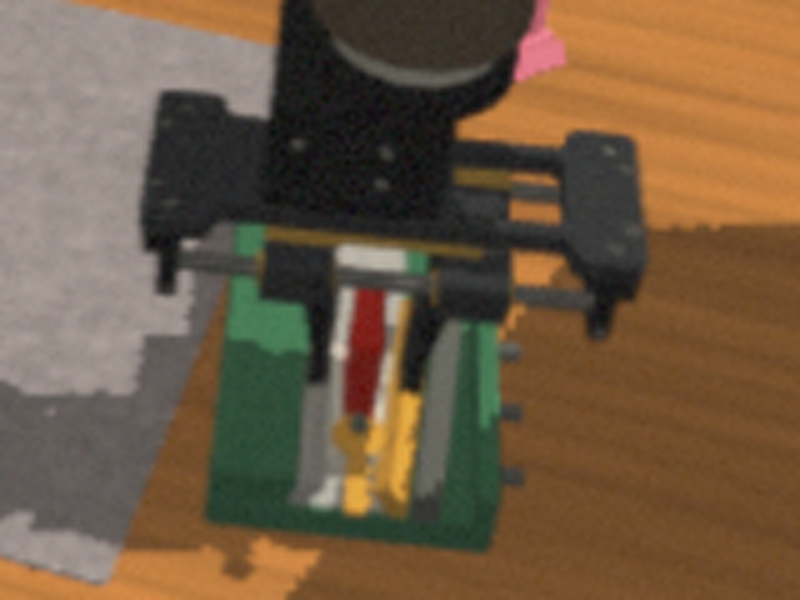

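```bash

python3 -m handwheel '[[[0,0,0,0.0014,-0.0008,0.0024,0.03],[0,0,0,0,0,0,0.03],[0,0,0,0,0,0,0.0],[0,0,0,0,0,0,0],[0,0,0,0,0,0,0],[0,0,0,0,0,0,0]]]'
python3 -m handwheel '[[[0,0,0,-0.001,0,0,0],[0,0,0,0,0,0,0]]]' | sh g.sh; python3 -m handwheel '[[[0,-0.02,0,-0.001,0,0,0],[0,0,0,0,0,0,0]]]' | sh g.sh;  python3 -c "
from station import r;s=r.sense();print(s['time_s'],s['moment'],s['ee_rot'][2])"
```

```text
time_s: 20.8
tcp_pos: [0.6376, 0.0825, 0.0457]
ee_rot: [[-0.983, -0.182, -0.002], [-0.182, 0.983, -0.0], [0.002, 0.0, -1.0]]
wrist_force: [-0.7, 1.0, 0.4]
gripper_width: 0.156
gripper_force: 30.0
tcp_pos: [0.6376, 0.0825, 0.0457]
wrist_force: [-3.9, 1.6, 3.0]
along -3.5 side 2.3
tcp_pos: [0.6376, 0.0825, 0.0457]
wrist_force: [-6.2, 1.9, 4.5]
along -5.7 side 3.0
21.2 [0.52573747 1.79469865 0.21587854] [ 4.14677110e-03 -3.05959065e-05 -9.99991402e-01]
```

```bash

python3 -m handwheel '[[[0,0,0,-0.0015,0.001,-0.0005,0],[0,0,0,0,0,0,0]]]' | sh g.sh; python3 -m handwheel '[[[0,-0.01,0,-0.001,0,-0.0005,0],[0,0,0,0,0,0,0]]]' | sh g.sh;  python3 -c "
from station import r;s=r.sense();print(s['time_s'],s['moment'],s['ee_rot'][2])"
```

```text
tcp_pos: [0.6376, 0.0826, 0.0457]
wrist_force: [-8.4, -1.8, 3.8]
along -8.6 side -0.2
tcp_pos: [0.6376, 0.0825, 0.0457]
wrist_force: [-8.8, -1.0, 4.4]
along -8.8 side 0.6
21.6 [-0.26599121  2.44423321  0.18828998] [ 0.00881389 -0.00100879 -0.99996065]
```

```bash

python3 -m handwheel '[[[0,-0.1,0,-0.001,0,0,0],[0,0,0,0,0,0,0]]]' | sh g.sh; python3 -m handwheel '[[[0,-0.02,0,-0.001,0,0,0],[0,0,0,0,0,0,0]]]' | sh g.sh;  python3 -c "
from station import r;s=r.sense();print(s['time_s'],s['moment'],s['ee_rot'][2])"
```

```text
tcp_pos: [0.6377, 0.0826, 0.0456]
wrist_force: [-10.0, -0.7, 5.0]
along -10.0 side 1.1
tcp_pos: [0.6377, 0.0825, 0.0456]
wrist_force: [-12.9, -0.7, 7.4]
along -12.8 side 1.7
22.0 [-0.08971657  3.78399339  0.2349395 ] [ 6.44869092e-04 -1.42534191e-03 -9.99998776e-01]
```

```bash

python3 -m handwheel '[[[0,-0.02,0,-0.001,0.0004,-0.0006,0],[0,0,0,0,0,0,0]]]' | sh g.sh; python3 -m handwheel '[[[0,-0.01,0,-0.0006,0.0002,-0.0003,0],[0,0,0,0,0,0,0],[0,0,0,0,0,0,0]]]' | sh g.sh;  python3 -c "
from station import r;s=r.sense();print(s['time_s'],s['moment'],s['ee_rot'][2])"
```

```text
tcp_pos: [0.6377, 0.0826, 0.0457]
wrist_force: [-12.1, -1.7, 6.6]
along -12.2 side 0.5
tcp_pos: [0.6377, 0.0826, 0.0456]
wrist_force: [-13.2, -3.0, 6.6]
along -13.5 side -0.5
22.5 [-0.53514859  4.04234947  0.24959182] [ 0.00124235 -0.00208714 -0.99999705]
```

```bash

python3 -m handwheel '[[[0,-0.02,0,-0.001,0,-0.0003,0],[0,0,0,0,0,0,0],[0,0,0,0,0,0,0]]]' | sh g.sh; python3 -m handwheel '[[[0,-0.01,0,-0.0005,0,-0.0003,0],[0,0,0,0,0,0,0],[0,0,0,0,0,0,0]]]' | sh g.sh
```

```text
tcp_pos: [0.6377, 0.0825, 0.0456]
wrist_force: [-15.3, -1.7, 7.4]
along -15.3 side 1.1
tcp_pos: [0.6377, 0.0825, 0.0457]
wrist_force: [-14.7, -1.5, 6.1]
along -14.7 side 1.2
```

```bash

python3 -m handwheel '[[[0,0.05,0,0.002,-0.0002,0.0006,0],[0,0.05,0,0.002,-0.0002,0.0006,0],[0,0.05,0,0.002,-0.0003,0.0006,0],[0,0.05,0,0.002,-0.0003,0.0006,0],[0,0,0,0,0,0,0],[0,0,0,0,0,0,0]]]' | sh g.sh;  python3 -c "
from station import r;s=r.sense();print(s['time_s'],s['moment'],s['ee_rot'][2])"
```

```text
tcp_pos: [0.6376, 0.0825, 0.0456]
wrist_force: [-4.9, -1.4, 4.3]
along -5.1 side -0.5
23.7 [-0.118256    1.56935101  0.22458921] [ 4.45718625e-03 -6.26316714e-04 -9.99989871e-01]
```

```bash

python3 -m handwheel '[[[0,0,0,0,0,0,0.018],[0,0,0,0,0,0,0.022],[0,0,0,0,0,0,0.03],[0,0,0,0,0,0,0.03],[0,0,0,0,0,-0.01,0.03],[0,0,0,0,0,-0.03,0.03],[0,0,0,0,0,-0.04,0.03],[0,0,0,0,0,-0.04,0.03],[0,0,0,0.03,0,-0.03,0.03],[0,0,0,0.04,0,0,0.03],[0,0,0,0.04,0,0,0.03],[0,0,0,0,0,0,0.03]]]'
python3 - <<'E'
from h import *
C,im=snap("scene","s6"); cv2.imwrite("pics/s6b.png",cv2.resize(im[170:290,230:390,::-1],(800,600),interpolation=cv2.INTER_CUBIC))
E
```

```text
time_s: 24.9
tcp_pos: [0.5262, 0.0619, 0.1968]
ee_rot: [[-0.983, -0.181, -0.003], [-0.181, 0.983, 0.0], [0.003, 0.001, -1.0]]
wrist_force: [0.7, -0.3, 0.8]
gripper_width: 0.343
gripper_force: 0.0
```

View pics/s6b.png

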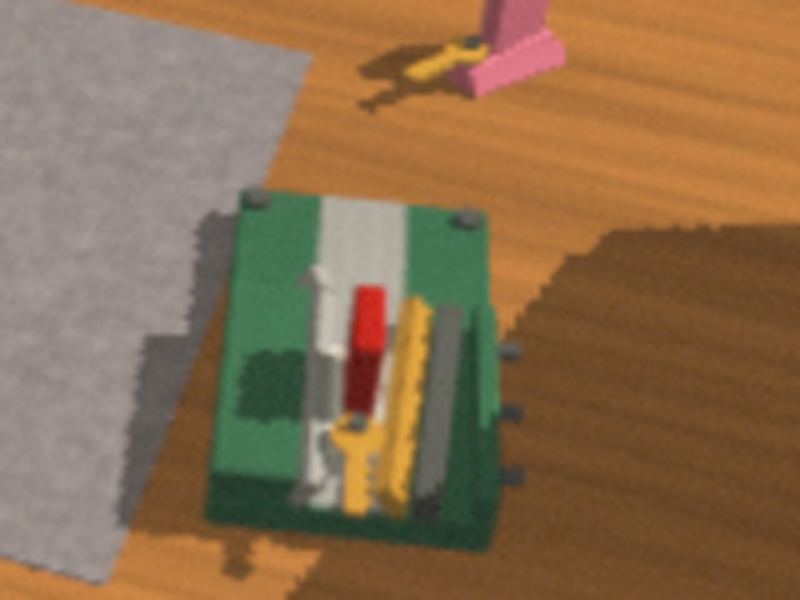

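The carriage sits square in the way between the steel side and the brass strip, with the red grip at about (367,345), the key tip at (355,510), and the gripper clear of it. Handing in.

```bash
python3 -c "
from station import r; print(r.finish_job())"
```

```text
the job is handed in; nothing more can be done
None
```

The red-gripped carriage is flat in the dovetail way with its grip centre about 55 mm past the mouth; it did not shift under a second push of about 15 N (peak push about 16 N), and I released it, left the other things alone and handed the job in at about 25 s.

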